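Uncover the stop gauge and draw its arm out to the setting clip

TASK

Tip the loose steel cover of the stop gauge up by its handle, the far edge still resting on the housing, then lift it off and lay it right way up on the middle of the rubber mat. Then release the telescoping arm by squeezing the lock button into its head before you pull, and draw the arm out until its pointer stands in the gap of the setting clip on the scale. Finish holding it there, at rest, with the button still squeezed in; leave the clip and the other things on the bench where they are.

Things in the scene. Friction and masses are not known exactly. Their poses are not given: they have to be found in the camera images.
- gauge: Fixed stop gauge: bed 6 mm thick (x +-88, y -215 to 85 mm) with a box housing: walls 4 mm, rim 84 mm above the bench, inside 164 mm along x, y -69 to 71 mm, open at its -y end. Origin: on the bench under the housing's middle, z up. A fixed outer tube, 30 mm wide, 40 mm high, runs out to y = 185 mm; the arm slides out of it along -y. Lock rail at x -36 to -26 mm, 18 mm high.
- gauge_arm (a joint): How far the telescoping arm is drawn out, in m, 0 to 0.18, growing towards the gauge's -y; starts almost home. Unlocked, it slides with about 1.5 N of friction plus slight damping and stays where left; with the lock button out a pin between rail teeth (14 mm pitch, 5 mm play) holds it fast.
- head_button (a point): Centre of the arm's steel head at button height, 54 mm above the bench; gauge axes. Head: 36 mm along x, 40 along y, 20 to 72 mm above the bench. The round lock button (20 mm wide, axis along x) stands 8 mm out of its -x face: 44 mm across both, 38 when pressed in. A rubber stop pad reaches 48 mm to -y. Beside the head it is clear above 32 mm, out to x +-80 mm.
- lock_button (a joint): Lock button travel in m: 0 out (locked), 0.006 fully in; pressed towards the gauge's +x, 6 N to start it, about 10 N fully in, springs back. Pressed beyond 0.0035 the arm is free. It moves along with the arm's head.
- pointer_tip (a point): Tip of the thin pointer (2 mm wide) that the arm's head carries on its +x side over the scale, 21.5 mm above the bench; 56 mm along the gauge's +x from the head centre and at the same y.
- clip_gap (a point): Middle of the 10 mm gap between the two jaws of the small dark setting clip on the scale, a ticked bar along y at gauge x 51 to 77 mm, 16 mm high. Clip: 26 mm along y, 16 mm proud, gauge x 66 to 88 mm. Gauge axes. The pointer is to stop at the same y as this point. The clip slides if knocked.
- cover: Loose sheet-steel cover (lid) of the housing, about 0.4 kg: plate 180 mm along x, 152 along y, 3 mm thick; origin in the middle of the plate's underside, z up. It lies on the housing's rim (origin 84 mm above the bench, over the gauge's origin, same yaw); a lip 6 mm deep under it reaches into the housing with 4 mm of play.
- cover_handle (a point): Middle of the cover's bar handle: a round bar 10 mm thick and 80 mm long, along the cover's y, 35 mm above the plate's underside, 60 mm from its middle towards the cover's -x edge. Clear under the bar: 27 mm; its two posts stand 36 mm either side of the middle.
- mat: Flat black rubber mat lying on the bench, fixed, 215 mm along x by 185 mm along y, 4 mm thick; origin at the centre of its underside.
- leg_tube: Bystander: a short steel chair-leg tube, 200 mm long, 25 mm thick, lying down. Origin at its underside's middle. Not needed; leave it alone.
- leg_bracket: Bystander: a small bent steel angle bracket, 60 x 35 x 42 mm. Origin at its underside's middle. Not needed; leave it alone.
- spanner: Bystander: a steel spanner 170 mm long, lying. Origin at its underside's middle. Not needed; leave it alone.
- spray_can: Bystander: an aluminium can 56 mm thick, 170 mm tall, standing. Origin at its underside's middle. Not needed; leave it alone.
- hammer: Bystander: a hammer 270 mm long, lying. Origin at its underside's middle. Not needed; leave it alone.
- foot_cap: Bystander: a rubber chair foot, 34 mm wide, 26 mm tall, standing. Origin at its underside's middle. Not needed; leave it alone.
- marker_pot: Bystander: a steel cup 72 mm wide, 85 mm tall, standing. Origin at its underside's middle. Not needed; leave it alone.

How it is judged:
By the outcome, as a careful person would: the job done as asked, in the order asked, and still so for the second after the job is handed in, while the arm keeps its last pose, push and grip.
It also fails if it takes over 58 s, if anything falls off the work surface, if the arm or the gripper's body presses on something with over 40 N, if the wrist force passes 120 N, or if a joint passes its speed limit or range.

ROBOT

A 6-joint arm with a two-finger parallel gripper is mounted at the origin on the work surface. World frame = base frame: x ahead of the robot, y to its left, z up, the work surface at z = 0. Lengths are in m, angles in degrees, forces in N, time in s.
With the tool pointing down it reaches from about 0.4 to 0.825 m from the base axis. Payload 7 kg.
Tool frame: the origin (TCP) lies midway between the tips of the shut fingers; the grasp point (between the pads) lies 19 mm behind it; x points along the fingers, z is the direction in which the jaws open and shut, and the axes are right-handed (so a half turn about x gives the same grasp; the last joint's range is limited). The gripper opens to 88 mm and grips with 3 to 60 N. Pads are 19 mm wide; open, the fingers measure 130 mm over their backs; the gripper's body (78 mm by 193 mm) begins 47 mm behind the grasp point.
Start: joints at [86.465, 20.546, 0.682, 0, -70.136, -16.507], TCP at [0.231, 0.634, 0.227] pointing down, gripper open.
Joint ranges: [-176.03, 176.03], [-82.01, 121.73], [-58.28, 71.71], [-173.87, 95.51], [-174.79, -0.11], [-173.66, 173.66]. Speed limits (degrees/s): [136.94, 136.94, 172.46, 180, 180, 180].

INTERFACE

Orientations are given as [roll, pitch, yaw] about the fixed x, y, z axes, in that order (R = Rz(yaw) Ry(pitch) Rx(roll)).
In Python, from plant import ctrl gives the robot as it stands.
- The arm moves only by the tool servo_tool, never from a script. Its argument "motion" is a list of rows, each an object with "offset": the shift along the tool's x, y, z in m, a list of three; "roll": the turn about the tool's x in degrees; "claw": the opening, from -1 (shut) to 1 (fully open), so that 0 is half open. In form: [{"offset": [x, y, z], "roll": roll, "claw": claw}, ...]. A call has 1 to 12 rows; each row shifts and turns the commanded pose from where the row before left it, along the tool's axes as they then stand; what a row does not reach is not made up. A row lasts 1/8 s, in which the tool goes at most 62.5 mm and 10.7 degrees, less where a joint would pass 70% of its speed; a pose out of reach is approached as far as the arm can. A call is refused whole if a number of a shift passes 0.0625 or a number of a turn 10.7, either way. A call with a gripper value outside its range is refused whole. The fingers move at their own pace and stop on an object; the grip force is fixed at half the most. Time passes only in rows, so rows that do not move let the fingers close. It gives the time, the measured TCP pose, the force and the opening at its end, in the units of the state.
- ctrl.get_obs(): the state, without advancing time (a new reading comes with each control period).
- ctrl.snapshot(name): name is "side" or "top" or "wrist"; returns a dict with "frame" (420x560x3 uint8, blue, green, red), "z_map" (420x560 float32, m along the optical axis (not along the pixel's ray), 0 where there is no reading), "mtx" (3x3 intrinsics, pixels), "k1" (the pictures are not rectified: a ray, as slopes to the right and down, at radius r is drawn at 1 + k1 r^2 times it, then the intrinsics apply), "extrinsics" (4x4, takes a point from camera to world coordinates). Camera axes: x right, y up, looking along -z (the intrinsics and any distortion apply to the point x, -y, -z); pixel columns grow to the right and rows downward; lengths in m; the calibration is good to about 2 mm. A picture is of the moment at which its call begins.
- ctrl.close_job(): hands the job in, once; it reports no verdict.
The state is a dict: "clock": time; "joint_pos": joint angles; "qvel": joint speeds; "tau": joint torques, N m; "tool_pos": TCP position; "orientation": TCP orientation; "force": force on the tool from outside, world axes, zero at the start; "moment": the same for the moment, N m; "opening": finger opening in m.
Only numpy, scipy, OpenCV 4.12 (cv2) and the standard library are available. Lean on these libraries where they do the work, as an engineer would, in place of code of your own. Each camera call takes 0.05 s, during which the arm holds its last target.

## Working session

There is one attempt and no reset: what is moved stays moved. The work goes in short steps, Python scripts to look and compute and a tool call to move; the robot and the scene stay as the last step left them, time stands still between calls to the robot, and variables do not carry over. Pictures are saved under pics/ and viewed, and the job is handed in when it is done.

Besides the shell and the picture viewer there is one more tool, called after "Call:" as name([rows], argument=value, ...), one row to a line, values as JSON. servo_tool: Moves the arm, as the interface text tells. Its arguments: {"type":"object","properties":{"motion":{"type":"array"}},"required":["motion"]}

```bash
ls; mkdir -p pics
python3 - <<'E'
from plant import ctrl
import cv2
print(ctrl.get_obs())
for n in ("side","top","wrist"):
    s=ctrl.snapshot(n); cv2.imwrite(f"pics/{n}0.png",s["frame"])
    print(n,s["mtx"].round(1).tolist(),s["k1"],s["extrinsics"].round(4).tolist())
    import numpy as np; np.savez(f"{n}0.npz",**s)
E
```

```text
pics
{'clock': 0.0, 'joint_pos': array([ 8.64635447e+01,  2.05882715e+01,  6.32109199e-01, -2.09936783e-02,
       -7.01356608e+01, -1.65071099e+01]), 'qvel': array([ 0.0214781 ,  0.10989917, -0.0191693 , -0.01955315,  0.00743969,
        0.01277504]), 'tau': array([ 2.01142997e-03, -5.82726932e+01,  2.93052131e+01,  6.99669465e+00,
        7.07954750e-03, -1.52750772e-04]), 'tool_pos': array([0.23119462, 0.63363119, 0.22564301]), 'orientation': array([   4.37868108,   89.90607923, -105.67203347]), 'force': array([ 0.58739087,  0.67907299, -0.79823256]), 'moment': array([0.10099013, 0.02459914, 0.03890505]), 'opening': 0.08780572225540682}
side [[465.1, 0.0, 288.0], [0.0, 465.1, 206.3], [0.0, 0.0, 1.0]] -0.12718226832963977 [[-0.9258, 0.2584, -0.2758, 0.2284], [-0.378, -0.6264, 0.6817, 0.7107], [0.0034, 0.7354, 0.6776, 0.8882], [0.0, 0.0, 0.0, 1.0]]
top [[462.2, 0.0, 279.6], [0.0, 462.2, 210.3], [0.0, 0.0, 1.0]] -0.023528108900915935 [[0.0029, 0.975, -0.2223, 0.2373], [-1.0, 0.0043, 0.0058, -0.0671], [0.0066, 0.2222, 0.975, 1.5171], [0.0, 0.0, 0.0, 1.0]]
wrist [[293.1, 0.0, 282.3], [0.0, 293.1, 211.2], [0.0, 0.0, 1.0]] -0.023440559081968137 [[-0.3434, 0.9019, 0.2619, 0.3017], [-0.9392, -0.3301, -0.0947, 0.6088], [0.0011, -0.2785, 0.9604, 0.3828], [0.0, 0.0, 0.0, 1.0]]
```

View pics/side0.png

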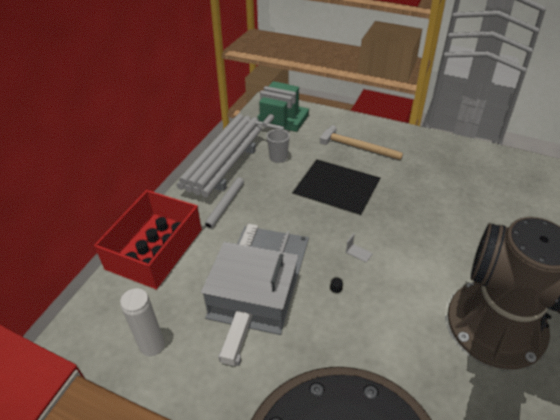

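View pics/top0.png

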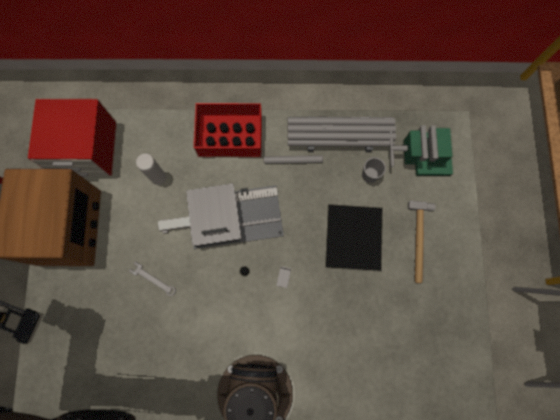

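View pics/wrist0.png

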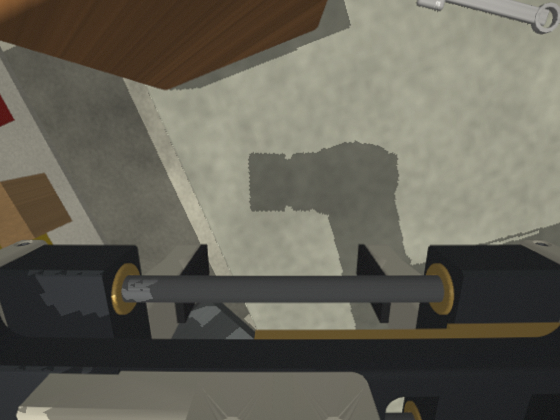

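```bash
cat > h.py <<'E'
import numpy as np, cv2
def pix2ray(s,uv):
    K=s["mtx"]; k=float(s["k1"]); uv=np.atleast_2d(np.asarray(uv,float))
    D=np.array([k,0,0,0,0.])
    p=cv2.undistortPoints(uv.reshape(-1,1,2),K,D).reshape(-1,2)
    d=np.c_[p[:,0],-p[:,1],-np.ones(len(p))]
    E=s["extrinsics"]; return E[:3,3],d@E[:3,:3].T   # scale d by depth => point
def onplane(s,uv,z):
    o,d=pix2ray(s,uv); t=(z-o[2])/d[:,2]; return o+d*t[:,None]
def proj(s,P):
    E=s["extrinsics"]; P=np.atleast_2d(P); c=(P-E[:3,3])@E[:3,:3]
    x=np.c_[c[:,0]/-c[:,2],-c[:,1]/-c[:,2]]; r=(x**2).sum(1,keepdims=True)
    x=x*(1+float(s["k1"])*r); K=s["mtx"]
    return x*[K[0,0],K[1,1]]+[K[0,2],K[1,2]]
def cloud(s):
    h,w=s["z_map"].shape; v,u=np.mgrid[:h,:w]
    o,d=pix2ray(s,np.c_[u.ravel(),v.ravel()]); z=s["z_map"].ravel()
    P=o+d*z[:,None]; P[z==0]=np.nan; return P.reshape(h,w,3)
def fit_cover(z): pass
E
python3 - <<'E'
from h import *
for n,(u,v,w,h) in {"top":(150,170,150,100),"side":(190,210,140,160)}.items():
    s=dict(np.load(f"{n}0.npz")); c=s["frame"][v:v+h,u:u+w]
    f=5 if n=="top" else 3.7
    cv2.imwrite(f"pics/{n}z.png",cv2.resize(c,None,fx=f,fy=f,interpolation=cv2.INTER_CUBIC))
    P=cloud(s)
    for a in ([(215,205),(225,215),(265,215),(355,237),(355,260)] if n=="top" else [(240,270),(335,185),(340,200)]):
        print(n,a,P[a[1],a[0]].round(4))
# mat
for n in ("top","side"):
    s=dict(np.load(f"{n}0.npz")); g=s["frame"].max(2); m=(g<40).astype(np.uint8)
    P=onplane(s,[(0,0)],0)
    cs,_=cv2.findContours(m,cv2.RETR_EXTERNAL,cv2.CHAIN_APPROX_NONE)
    for c in cs:
        A=cv2.contourArea(c)
        if A<800: continue
        q=onplane(s,c.reshape(-1,2),0.004)
        r=cv2.minAreaRect((q[:,:2]*1000).astype(np.float32)); print(n,A,r)
E
```

```text
top (215, 205) [0.5799 0.13   0.0866]
top (225, 215) [0.5473 0.0971 0.0875]
top (265, 215) [ 0.5655 -0.0273  0.006 ]
top (355, 237) [ 0.4913 -0.3255  0.0113]
top (355, 260) [ 0.4151 -0.3228  0.012 ]
side (240, 270) [0.576  0.1355 0.0826]
side (335, 185) [ 0.495  -0.3183  0.0035]
side (340, 200) [ 0.4619 -0.2632  0.0009]
top 898.5 ((209.461669921875, 767.3865966796875), (132.36634826660156, 103.30033111572266), 76.26094818115234)
top 3157.0 ((493.4009704589844, -322.9255676269531), (177.54652404785156, 206.66546630859375), 86.42446899414062)
top 818.0 ((557.8057250976562, 600.2833251953125), (64.6436538696289, 205.40164184570312), 89.75637817382812)
side 2483.0 ((489.74658203125, -320.2982482910156), (172.48841857910156, 204.55101013183594), 86.35700988769531)
```

View pics/topz.png

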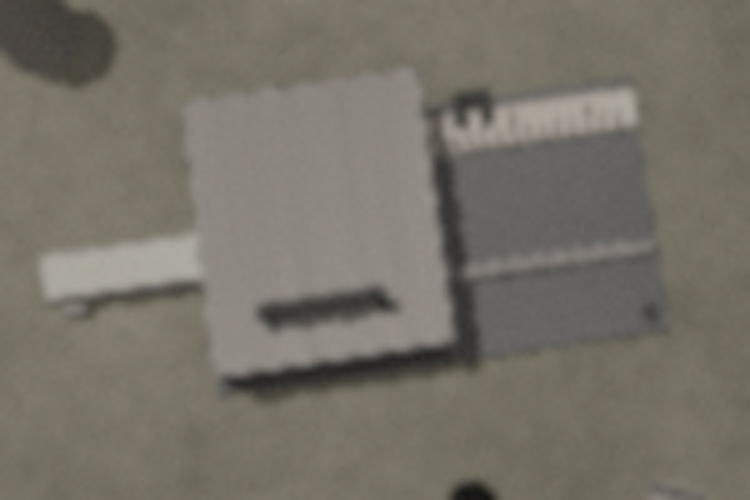

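View pics/sidez.png

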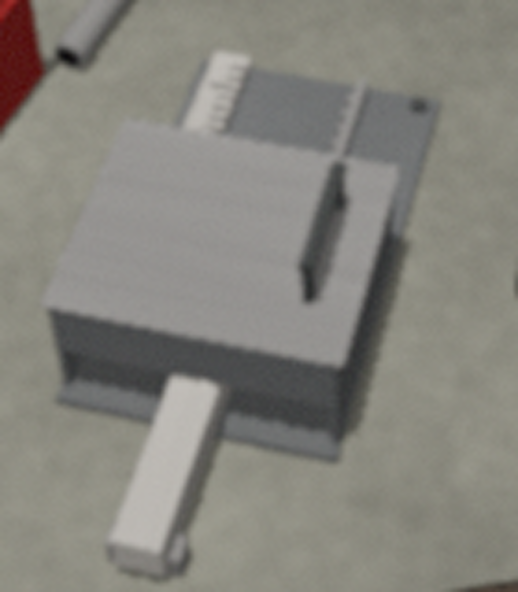

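```bash
cat > g.py <<'E'
from h import *
for n in ("top","side"):
    s=dict(np.load(f"{n}0.npz")); P=cloud(s)
    m=((P[...,2]>.07)&(P[...,2]<.14)&(abs(P[...,0]-.57)<.16)&(abs(P[...,1]-.12)<.11)).astype(np.uint8)
    m=cv2.morphologyEx(m,cv2.MORPH_OPEN,np.ones((5,5)))
    cs,_=cv2.findContours(m,cv2.RETR_EXTERNAL,cv2.CHAIN_APPROX_NONE); c=max(cs,key=cv2.contourArea)
    q=onplane(s,c.reshape(-1,2),0.087); print(n,cv2.minAreaRect((q[:,:2]*1000).astype(np.float32)))
    o=s["frame"].copy(); cv2.drawContours(o,[c],-1,(0,0,255),1); cv2.imwrite(f"pics/{n}c.png",cv2.resize(o[160:360,130:330],None,fx=3,fy=3))
    # grayscale mask alternative: handle
    M=((P[...,2]>.105)&(P[...,2]<.14)&(abs(P[...,0]-.53)<.1)&(abs(P[...,1]-.12)<.11))
    h=P[M]; print("handle",len(h),h.mean(0),h.min(0),h.max(0))
E
python3 g.py
```

```text
top ((550.9544067382812, 136.05836486816406), (180.6209259033203, 152.39419555664062), 8.824912071228027)
handle 89 [0.49090044 0.12716301 0.12291574] [0.48213961 0.08687077 0.10703541] [0.50234417 0.16580213 0.13003663]
side ((547.34716796875, 142.57769775390625), (181.1155242919922, 163.0748291015625), 9.004055976867676)
handle 161 [0.48714564 0.13113961 0.12102888] [0.47822079 0.0886324  0.10570822] [0.49855494 0.16629225 0.12626806]
```

```bash
cat >> h.py <<'E'
from scipy.spatial.transform import Rotation as Rn
def Rt(o): return Rn.from_euler("xyz",o["orientation"],degrees=True).as_matrix()
def plan(o,target):
    R=Rt(o); return R.T@(np.asarray(target)-o["tool_pos"])
def jaw(o):
    R=Rt(o); return np.degrees(np.arctan2(R[1,2],R[0,2])),R
E
python3 - <<'E'
from h import *; from plant import ctrl
o=ctrl.get_obs(); a,R=jaw(o); print(a,R.round(3)); print(plan(o,[.489,.129,.25]))
s=dict(np.load("top0.npz"));P=cloud(s); print(P[163,147],P[170,150])
E
```

```text
-110.04534449777564 [[-0.     0.939 -0.343]
 [-0.001 -0.343 -0.939]
 [-1.     0.     0.001]]
[-0.02358754  0.415185    0.38586298]
[0.69184605 0.33189021 0.16805551] [0.67300469 0.32440324 0.15685986]
```

Call:
servo_tool([
  {"offset":[-0.002,0.04,0.037],"roll":0,"claw":0.2},
  {"offset":[-0.002,0.042,0.039],"roll":0,"claw":0.2},
  {"offset":[-0.002,0.042,0.039],"roll":0,"claw":0.2},
  {"offset":[-0.002,0.042,0.039],"roll":0,"claw":0.2},
  {"offset":[-0.002,0.042,0.039],"roll":0,"claw":0.2},
  {"offset":[-0.002,0.042,0.039],"roll":0,"claw":0.2},
  {"offset":[-0.002,0.042,0.039],"roll":0,"claw":0.2},
  {"offset":[-0.002,0.042,0.039],"roll":0,"claw":0.2},
  {"offset":[-0.002,0.042,0.039],"roll":0,"claw":0.2},
  {"offset":[-0.006,0.039,0.037],"roll":0,"claw":0.2},
])

```text
clock: 1.4
tool_pos: [0.4892, 0.1273, 0.2505]
orientation: [-58.2, 90.0, -168.3]
force: [0.8, 0.8, 0.3]
opening: 0.0525
```

Call:
servo_tool([
  {"offset":[0,0,0],"roll":10.2,"claw":0.2},
  {"offset":[0,0,0],"roll":10.2,"claw":0.2},
  {"offset":[0,0,0],"roll":10.2,"claw":0.2},
  {"offset":[0,0,0],"roll":10.2,"claw":0.2},
  {"offset":[0,0,0],"roll":10.2,"claw":0.2},
  {"offset":[0,0,0],"roll":10.2,"claw":0.2},
  {"offset":[0,0,0],"roll":0,"claw":0.2},
  {"offset":[0,0,0],"roll":0,"claw":0.2},
])

```text
clock: 2.4
tool_pos: [0.4888, 0.1292, 0.2505]
orientation: [11.0, 90.0, -160.0]
force: [-0.9, 0.2, 0.4]
opening: 0.0528
```

```bash
cat > snap.py <<'E'
import sys; from h import *; from plant import ctrl
o=ctrl.get_obs(); a,R=jaw(o)
print("t",o["clock"],"tcp",o["tool_pos"].round(4),"rpy",o["orientation"].round(2),"jaw",round(a,2),"F",o["force"].round(1),"M",o["moment"].round(2),"open",round(o["opening"],4))
tag=sys.argv[1]
for n in sys.argv[2:]:
    s=ctrl.snapshot(n); np.savez(f"{n}_{tag}.npz",**s); cv2.imwrite(f"pics/{n}_{tag}.png",s["frame"])
E
python3 snap.py a wrist
```

```text
t 2.4 tcp [0.4888 0.1292 0.2505] rpy [  10.97   89.99 -160.04] jaw -171.01 F [-0.9  0.2  0.4] M [ 0.1  -0.04  0.01] open 0.0528
```

View pics/wrist_a.png

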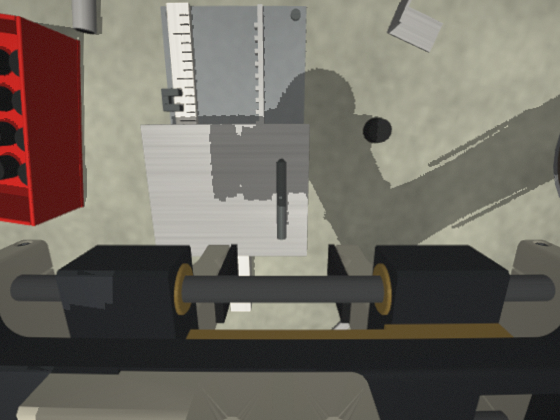

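Run:
```python
from h import *
s=dict(np.load("wrist_a.npz")); P=cloud(s)
print("handle ends",onplane(s,[(281.5,159),(281.5,239)],0.119).round(4))
print("cover corners top",onplane(s,[(142,126),(308,125),(307,255),(155,254)],0.087).round(4))
print("bed edge right",onplane(s,[(306,10),(304,120)],0.006).round(4))
c=s["frame"][75:135,140:220]; cv2.imwrite("pics/clip.png",cv2.resize(c,None,fx=9,fy=9,interpolation=cv2.INTER_CUBIC))
for a in [(281,200),(220,220),(172,108),(180,60)]: print(a,P[a[1],a[0]].round(4))
```

```text
handle ends [[0.4964 0.0862 0.119 ]
 [0.4835 0.1687 0.119 ]]
cover corners top [[0.647  0.078  0.087 ]
 [0.4739 0.0502 0.087 ]
 [0.4484 0.1967 0.087 ]
 [0.6279 0.2239 0.087 ]]
bed edge right [[ 0.4933 -0.0821  0.006 ]
 [ 0.4735  0.0434  0.006 ]]
(281, 200) [0.4906 0.1262 0.1222]
(220, 220) [0.5551 0.1692 0.087 ]
(172, 108) [0.6367 0.055  0.0311]
(180, 60) [ 0.6362 -0.0025  0.0148]
```

View pics/clip.png

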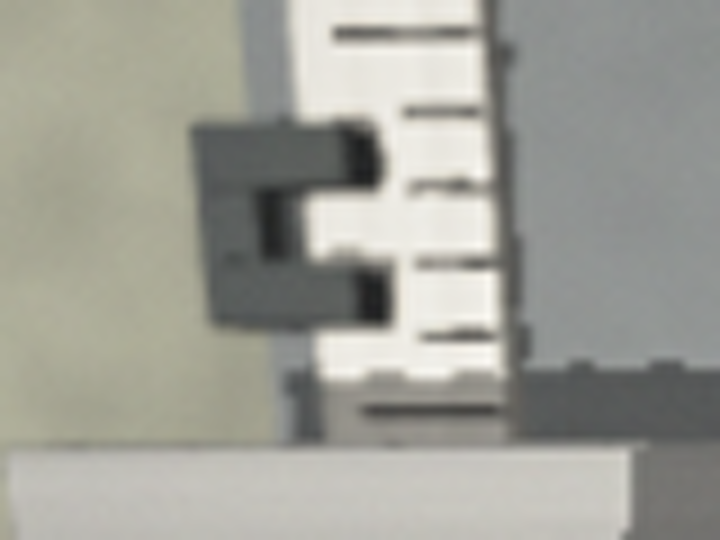

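Call:
servo_tool([
  {"offset":[0.04,0.002,-0.001],"roll":0,"claw":0.2},
  {"offset":[0.05,0,0],"roll":0,"claw":0.2},
  {"offset":[0.04,0,0],"roll":0,"claw":0.2},
  {"offset":[0.0155,0,0],"roll":0,"claw":0.2},
  {"offset":[0,0,0],"roll":0,"claw":0},
  {"offset":[0,0,0],"roll":0,"claw":-0.5},
  {"offset":[0,0,0],"roll":0,"claw":-1},
  {"offset":[0,0,0],"roll":0,"claw":-1},
  {"offset":[0,0,0],"roll":0,"claw":-1},
  {"offset":[0,0,0],"roll":0,"claw":-1},
])

```text
clock: 3.7
tool_pos: [0.4904, 0.1276, 0.1055]
orientation: [-159.8, 90.0, 29.0]
force: [-1.3, 0.1, 3.4]
opening: 0.009
```

```bash
python3 snap.py b wrist
python3 - <<'E'
import numpy as np
h=np.array([-146,35.])
p=h
for t in range(6,49,6):
    a=np.radians(t); q=np.array([h[0]*np.cos(a)+h[1]*np.sin(a),-h[0]*np.sin(a)+h[1]*np.cos(a)]); print(t,(q-p).round(1),(q-h).round(1)); p=q
E
```

```text
t 3.7 tcp [0.4904 0.1276 0.1055] rpy [-159.79   89.96   28.99] jaw -171.23 F [-1.3  0.1  3.4] M [0.16 0.33 0.02] open 0.009
6 [ 4.5 15.1] [ 4.5 15.1]
12 [ 6.  14.5] [10.5 29.6]
18 [ 7.5 13.8] [18.  43.4]
24 [ 8.9 13. ] [26.9 56.4]
30 [10.2 12. ] [37.1 68.3]
36 [11.4 10.8] [48.5 79.1]
42 [12.5  9.6] [60.9 88.7]
48 [13.4  8.2] [74.3 96.9]
```

View pics/wrist_b.png

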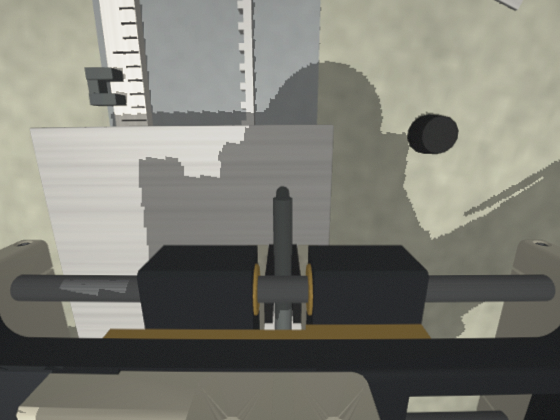

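Call:
servo_tool([
  {"offset":[-0.0075,0,-0.002],"roll":0,"claw":-1},
  {"offset":[-0.0075,0,-0.0025],"roll":0,"claw":-1},
  {"offset":[-0.0072,0,-0.003],"roll":0,"claw":-1},
  {"offset":[-0.0072,0,-0.003],"roll":0,"claw":-1},
  {"offset":[-0.007,0,-0.0037],"roll":0,"claw":-1},
  {"offset":[-0.007,0,-0.0037],"roll":0,"claw":-1},
  {"offset":[0,0,0],"roll":0,"claw":-1},
])

```text
clock: 4.62
tool_pos: [0.5085, 0.1304, 0.1491]
orientation: [-159.1, 89.9, 29.6]
force: [-0.2, -0.6, -3.0]
opening: 0.0091
```

```bash
python3 snap.py c wrist side
```

```text
t 4.625 tcp [0.5085 0.1304 0.1491] rpy [-159.14   89.93   29.61] jaw -171.25 F [-0.2 -0.6 -3. ] M [ 0.04  0.13 -0.02] open 0.0091
```

View pics/wrist_c.png

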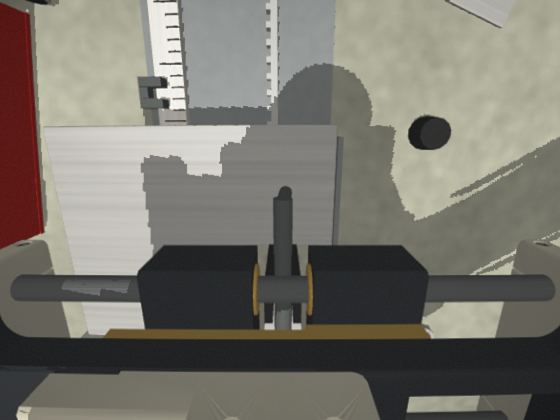

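View pics/side_c.png

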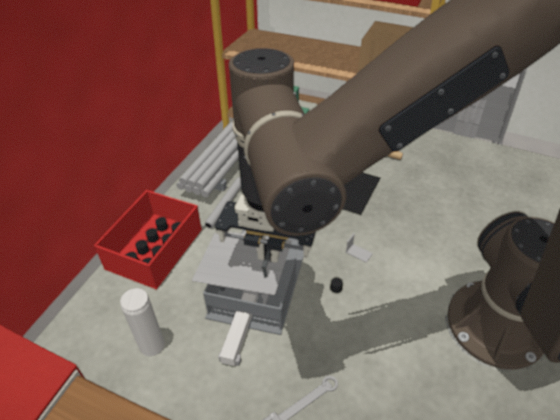

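```bash
cat > tilt.py <<'E'
import sys; from h import *
s=dict(np.load(sys.argv[1])); P=cloud(s); y=float(sys.argv[2]) if len(sys.argv)>2 else 8.9
a=np.radians(y); ex=np.array([np.cos(a),np.sin(a),0])
rows=[int(r) for r in sys.argv[3].split(",")] if len(sys.argv)>3 else [150,200]
for v in rows:
    for u in range(40,345,25): 
        p=P[v,u]; print(v,u,p.round(3), "gx",((p-[.5497,.137,0])@ex).round(3))
E
python3 tilt.py wrist_c.npz 8.9 145
```

```text
145 40 [ 0.767  0.112 -0.001] gx 0.211
145 65 [0.651 0.088 0.123] gx 0.093
145 90 [0.635 0.085 0.124] gx 0.076
145 115 [0.619 0.083 0.124] gx 0.06
145 140 [0.603 0.08  0.126] gx 0.044
145 165 [0.589 0.078 0.125] gx 0.029
145 190 [0.573 0.076 0.128] gx 0.013
145 215 [0.558 0.073 0.128] gx -0.002
145 240 [0.543 0.071 0.128] gx -0.017
145 265 [0.528 0.069 0.129] gx -0.032
145 290 [0.514 0.067 0.13 ] gx -0.046
145 315 [0.499 0.064 0.13 ] gx -0.061
145 340 [0.476 0.064 0.084] gx -0.085
```

Call:
servo_tool([
  {"offset":[0.007,0,0.0037],"roll":0,"claw":-1},
  {"offset":[0.007,0,0.0037],"roll":0,"claw":-1},
  {"offset":[0.0072,0,0.003],"roll":0,"claw":-1},
  {"offset":[0.0072,0,0.003],"roll":0,"claw":-1},
  {"offset":[0.0075,0,0.0025],"roll":0,"claw":-1},
  {"offset":[0,0,0],"roll":0,"claw":-1},
])

```text
clock: 5.48
tool_pos: [0.4917, 0.1275, 0.112]
orientation: [25.4, 89.9, -145.9]
force: [0.1, -0.4, -3.1]
opening: 0.009
```

```bash
python3 snap.py d wrist;python3 tilt.py wrist_d.npz 8.9 145
```

```text
t 5.475 tcp [0.4917 0.1275 0.112 ] rpy [  25.39   89.94 -145.85] jaw -171.24 F [ 0.1 -0.4 -3.1] M [ 0.03  0.17 -0.  ] open 0.009
145 40 [ 0.72   0.103 -0.001] gx 0.163
145 65 [0.634 0.085 0.086] gx 0.075
145 90 [0.618 0.082 0.087] gx 0.059
145 115 [0.602 0.08  0.088] gx 0.043
145 140 [0.587 0.078 0.088] gx 0.027
145 165 [0.572 0.075 0.088] gx 0.012
145 190 [0.556 0.073 0.089] gx -0.003
145 215 [0.541 0.071 0.091] gx -0.019
145 240 [0.526 0.068 0.091] gx -0.034
145 265 [0.512 0.066 0.092] gx -0.049
145 290 [0.497 0.064 0.093] gx -0.063
145 315 [0.482 0.062 0.093] gx -0.078
145 340 [ 0.449  0.062 -0.   ] gx -0.111
```

Call:
servo_tool([
  {"offset":[0.0065,0,0.002],"roll":0,"claw":-1},
  {"offset":[0,0,0],"roll":0,"claw":-1},
  {"offset":[0,0,0],"roll":0,"claw":-0.6},
  {"offset":[0,0,0],"roll":0,"claw":-0.6},
  {"offset":[0,0,0],"roll":0,"claw":-0.78},
  {"offset":[0,0,0],"roll":0,"claw":-0.78},
  {"offset":[0,0,0],"roll":0,"claw":-0.78},
])

```text
clock: 6.4
tool_pos: [0.4902, 0.1274, 0.1062]
orientation: [172.9, 90.0, 1.7]
force: [-0.4, 0.3, -0.3]
opening: 0.0097
```

```bash
python3 snap.py e wrist;python3 tilt.py wrist_e.npz 8.9 145
```

```text
t 6.4 tcp [0.4902 0.1274 0.1062] rpy [172.93  90.     1.69] jaw -171.24 F [-0.4  0.3 -0.3] M [0.07 0.14 0.01] open 0.0097
145 40 [0.644 0.086 0.086] gx 0.085
145 65 [0.629 0.084 0.085] gx 0.07
145 90 [0.613 0.081 0.087] gx 0.054
145 115 [0.599 0.079 0.085] gx 0.04
145 140 [0.584 0.077 0.085] gx 0.025
145 165 [0.569 0.075 0.085] gx 0.01
145 190 [0.554 0.073 0.086] gx -0.006
145 215 [0.539 0.07  0.086] gx -0.02
145 240 [0.525 0.068 0.085] gx -0.035
145 265 [0.51  0.066 0.087] gx -0.05
145 290 [0.495 0.064 0.086] gx -0.065
145 315 [0.481 0.061 0.086] gx -0.08
145 340 [ 0.449  0.062 -0.003] gx -0.112
```

Call:
servo_tool([
  {"offset":[-0.004,0,-0.001],"roll":0,"claw":-0.78},
  {"offset":[-0.004,0,-0.001],"roll":0,"claw":-0.78},
  {"offset":[-0.004,0,-0.001],"roll":0,"claw":-0.78},
  {"offset":[-0.003,0,-0.001],"roll":0,"claw":-0.78},
  {"offset":[0,0,0],"roll":0,"claw":-0.78},
])

```text
clock: 7.08
tool_pos: [0.4943, 0.1281, 0.1213]
orientation: [-149.7, 90.0, 39.1]
force: [0.0, -0.2, -2.4]
opening: 0.0095
```

```bash
python3 snap.py f wrist;python3 tilt.py wrist_f.npz 8.9 145
```

```text
t 7.075 tcp [0.4943 0.1281 0.1213] rpy [-149.7    89.98   39.05] jaw -171.25 F [ 0.  -0.2 -2.4] M [ 0.11 -0.16  0.01] open 0.0095
145 40 [ 0.73   0.105 -0.001] gx 0.173
145 65 [0.644 0.087 0.086] gx 0.085
145 90 [0.626 0.084 0.088] gx 0.067
145 115 [0.609 0.081 0.09 ] gx 0.05
145 140 [0.592 0.079 0.092] gx 0.033
145 165 [0.576 0.076 0.093] gx 0.017
145 190 [0.56  0.074 0.096] gx 0.0
145 215 [0.544 0.071 0.098] gx -0.016
145 240 [0.529 0.069 0.097] gx -0.031
145 265 [0.514 0.067 0.099] gx -0.046
145 290 [0.5   0.064 0.101] gx -0.061
145 315 [0.485 0.062 0.103] gx -0.075
145 340 [ 0.45   0.063 -0.001] gx -0.11
```

Call:
servo_tool([
  {"offset":[-0.0072,0,-0.003],"roll":0,"claw":-0.78},
  {"offset":[-0.0072,0,-0.003],"roll":0,"claw":-0.78},
  {"offset":[-0.007,0,-0.0037],"roll":0,"claw":-0.78},
  {"offset":[-0.0068,0,-0.0038],"roll":0,"claw":-0.78},
  {"offset":[-0.0065,0,-0.0044],"roll":0,"claw":-0.78},
  {"offset":[-0.0065,0,-0.0045],"roll":0,"claw":-0.78},
  {"offset":[0,0,0],"roll":0,"claw":-0.78},
])

```text
clock: 8.0
tool_pos: [0.517, 0.1317, 0.1628]
orientation: [-162.0, 89.9, 26.8]
force: [0.8, -0.1, -2.5]
opening: 0.01
```

```bash
python3 snap.py g wrist;python3 tilt.py wrist_g.npz 8.9 145
```

```text
t 8.0 tcp [0.517  0.1317 0.1628] rpy [-161.99   89.94   26.76] jaw -171.25 F [ 0.8 -0.1 -2.5] M [ 0.14 -0.27  0.07] open 0.01
145 40 [0.77  0.113 0.019] gx 0.214
145 65 [ 0.759  0.112 -0.002] gx 0.203
145 90 [ 0.732  0.108 -0.002] gx 0.176
145 115 [ 0.705  0.104 -0.003] gx 0.148
145 140 [0.635 0.088 0.089] gx 0.077
145 165 [0.612 0.084 0.1  ] gx 0.053
145 190 [0.59 0.08 0.11] gx 0.032
145 215 [0.571 0.077 0.118] gx 0.012
145 240 [0.554 0.074 0.125] gx -0.006
145 265 [0.537 0.071 0.135] gx -0.023
145 290 [0.522 0.068 0.14 ] gx -0.038
145 315 [0.508 0.066 0.145] gx -0.052
145 340 [0.495 0.063 0.152] gx -0.066
```

Call:
servo_tool([
  {"offset":[-0.006,0,-0.005],"roll":0,"claw":-0.79},
  {"offset":[-0.006,0,-0.005],"roll":0,"claw":-0.79},
  {"offset":[-0.0055,0,-0.0055],"roll":0,"claw":-0.79},
  {"offset":[-0.0055,0,-0.0058],"roll":0,"claw":-0.79},
  {"offset":[-0.005,0,-0.006],"roll":0,"claw":-0.79},
  {"offset":[-0.0047,0,-0.0062],"roll":0,"claw":-0.79},
  {"offset":[-0.0045,0,-0.0062],"roll":0,"claw":-0.79},
  {"offset":[0,0,0],"roll":0,"claw":-0.79},
])

```text
clock: 9.05
tool_pos: [0.5562, 0.1377, 0.1997]
orientation: [-166.3, 90.0, 22.4]
force: [0.6, 0.3, -3.4]
opening: 0.0096
```

```bash
python3 snap.py i wrist side;python3 tilt.py wrist_i.npz 8.9 145
```

```text
t 9.05 tcp [0.5562 0.1377 0.1997] rpy [-166.3    89.96   22.45] jaw -171.25 F [ 0.6  0.3 -3.4] M [ 0.06  0.1  -0.  ] open 0.0096
145 40 [0.83  0.123 0.031] gx 0.274
145 65 [0.77  0.111 0.075] gx 0.213
145 90 [0.771 0.114 0.035] gx 0.215
145 115 [ 0.764  0.115 -0.002] gx 0.208
145 140 [0.733 0.111 0.   ] gx 0.177
145 165 [0.667 0.095 0.095] gx 0.109
145 190 [0.639 0.09  0.116] gx 0.081
145 215 [0.615 0.085 0.133] gx 0.057
145 240 [0.595 0.081 0.148] gx 0.036
145 265 [0.577 0.077 0.16 ] gx 0.018
145 290 [0.561 0.074 0.172] gx 0.002
145 315 [0.547 0.072 0.183] gx -0.013
145 340 [0.535 0.069 0.192] gx -0.025
```

View pics/wrist_i.png

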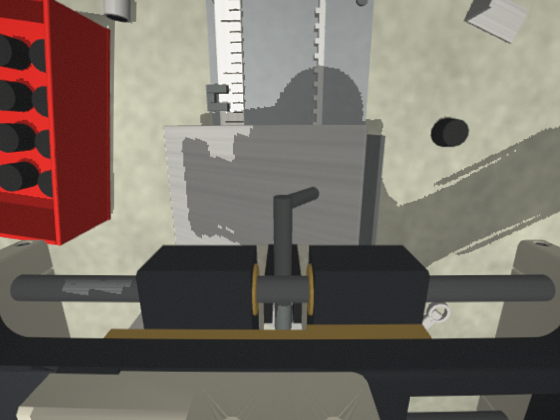

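View pics/side_i.png

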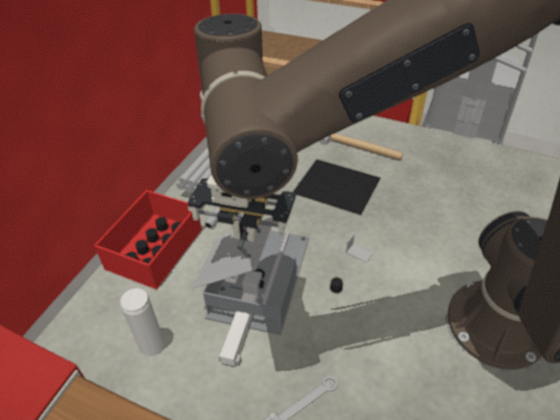

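Call:
servo_tool([
  {"offset":[0,0,0],"roll":0,"claw":-1},
  {"offset":[0,0,0],"roll":0,"claw":-1},
  {"offset":[-0.02,0,0],"roll":0,"claw":-1},
  {"offset":[-0.03,0,0],"roll":0,"claw":-1},
  {"offset":[-0.03,0,0],"roll":0,"claw":-1},
  {"offset":[0,0,0],"roll":0,"claw":-1},
])

```text
clock: 9.9
tool_pos: [0.5567, 0.138, 0.282]
orientation: [-163.7, 89.7, 25.1]
force: [0.6, -0.7, -4.2]
opening: 0.0084
```

```bash
python3 snap.py j wrist;python3 tilt.py wrist_j.npz 8.9 145
```

```text
t 9.9 tcp [0.5567 0.138  0.282 ] rpy [-163.65   89.71   25.13] jaw -171.22 F [ 0.6 -0.7 -4.2] M [0.13 0.   0.04] open 0.0084
145 40 [0.92  0.144 0.004] gx 0.367
145 65 [0.863 0.134 0.031] gx 0.309
145 90 [0.827 0.129 0.032] gx 0.273
145 115 [0.771 0.118 0.071] gx 0.216
145 140 [0.77  0.122 0.007] gx 0.215
145 165 [0.667 0.095 0.181] gx 0.109
145 190 [0.639 0.09  0.201] gx 0.081
145 215 [0.616 0.085 0.218] gx 0.057
145 240 [0.596 0.081 0.23 ] gx 0.037
145 265 [0.578 0.078 0.243] gx 0.018
145 290 [0.562 0.075 0.255] gx 0.002
145 315 [0.548 0.072 0.265] gx -0.012
145 340 [0.535 0.069 0.274] gx -0.025
```

View pics/wrist_j.png

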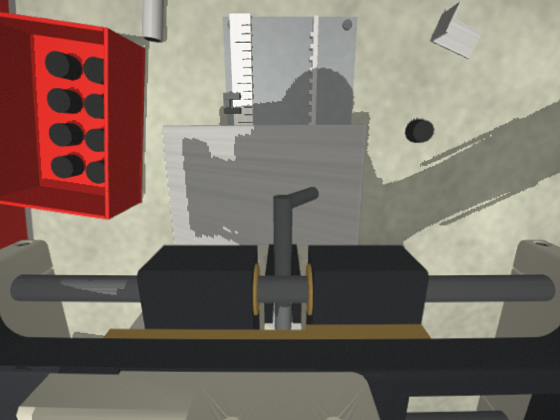

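Call:
servo_tool([
  {"offset":[0,0.025,0.008],"roll":0,"claw":-1},
  {"offset":[0,0.04,0.013],"roll":0,"claw":-1},
  {"offset":[0,0.045,0.0145],"roll":0,"claw":-1},
  {"offset":[0,0.045,0.0145],"roll":0,"claw":-1},
  {"offset":[0,0.045,0.0145],"roll":0,"claw":-1},
  {"offset":[0,0.045,0.0145],"roll":0,"claw":-1},
  {"offset":[0,0.045,0.0145],"roll":0,"claw":-1},
  {"offset":[0,0.045,0.0145],"roll":0,"claw":-1},
  {"offset":[0,0.045,0.0145],"roll":0,"claw":-1},
  {"offset":[0,0.04,0.0135],"roll":0,"claw":-1},
  {"offset":[0,0.022,0.007],"roll":0,"claw":-1},
  {"offset":[0,0,0],"roll":0,"claw":-1},
])

```text
clock: 11.45
tool_pos: [0.4797, -0.3227, 0.2776]
orientation: [-25.5, 89.8, 163.1]
force: [-0.4, -0.3, -4.3]
opening: 0.0085
```

Call:
servo_tool([
  {"offset":[0,0,0],"roll":6.2,"claw":-1},
  {"offset":[0,0,0],"roll":6.2,"claw":-1},
  {"offset":[0,0,0],"roll":0,"claw":-1},
  {"offset":[0,0,0],"roll":0,"claw":-1},
])

```text
clock: 11.95
tool_pos: [0.4812, -0.3208, 0.2791]
orientation: [-25.5, 90.0, 151.0]
force: [0.5, -0.5, -2.3]
opening: 0.0089
```

```bash
python3 snap.py k wrist side
python3 - <<'E'
from h import *; from plant import ctrl
print(plan(ctrl.get_obs(),[.4826,-.3214,.13]))
E
python3 tilt.py wrist_k.npz -3.6 145
```

```text
t 11.95 tcp [ 0.4812 -0.3208  0.2791] rpy [-25.55  89.96 150.97] jaw 176.51 F [ 0.5 -0.5 -2.3] M [ 0.08  0.03 -0.05] open 0.0089
[ 0.14928283  0.00045493 -0.00124761]
145 40 [ 0.797 -0.393  0.046] gx 0.281
145 65 [ 0.737 -0.391  0.081] gx 0.22
145 90 [ 0.735 -0.388  0.038] gx 0.218
145 115 [ 0.675 -0.387  0.085] gx 0.158
145 140 [ 0.677 -0.383  0.019] gx 0.159
145 165 [ 0.579 -0.386  0.176] gx 0.062
145 190 [ 0.552 -0.385  0.194] gx 0.035
145 215 [nan nan nan] gx nan
145 240 [ 0.507 -0.384  0.227] gx -0.01
145 265 [ 0.488 -0.384  0.242] gx -0.028
145 290 [ 0.472 -0.384  0.252] gx -0.044
145 315 [ 0.458 -0.383  0.261] gx -0.059
145 340 [ 0.445 -0.383  0.271] gx -0.071
```

View pics/wrist_k.png

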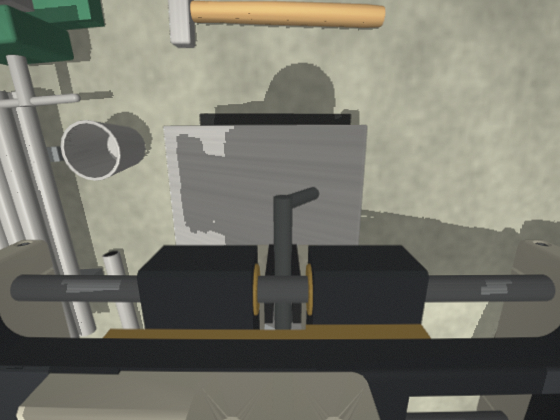

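View pics/side_k.png

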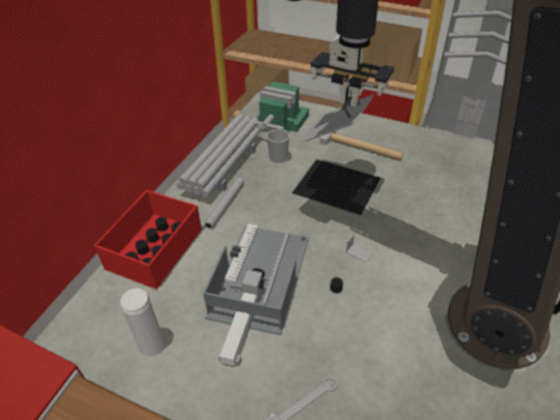

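Run:
```python
from h import *
s=dict(np.load("wrist_k.npz")); q=onplane(s,[(200,115),(351,113.5)],0.004); print(q)
m=q.mean(0)[:2]; d=q[0]-q[1]; a=np.arctan2(d[1],d[0]); print(np.degrees(a),np.hypot(*d[:2]))
print("centre", m+.0925*np.array([-np.sin(a),np.cos(a)]))
```

```text
[[ 0.59087142 -0.41757541  0.004     ]
 [ 0.37888218 -0.40646945  0.004     ]]
-2.9989409353562397 0.21227995388796356
centre [ 0.48971617 -0.31964911]
```

Call:
servo_tool([
  {"offset":[0.035,0,0],"roll":0,"claw":-1},
  {"offset":[0.05,0,0],"roll":0,"claw":-1},
  {"offset":[0.04,0,0],"roll":0,"claw":-1},
  {"offset":[0.024,0,0],"roll":0,"claw":-1},
  {"offset":[0.01,0,0],"roll":0,"claw":-1},
  {"offset":[0.007,0,0],"roll":0,"claw":-1},
  {"offset":[0.005,0,0],"roll":0,"claw":-1},
  {"offset":[0,0,0],"roll":0,"claw":-1},
])

```text
clock: 13.05
tool_pos: [0.4818, -0.3212, 0.1089]
orientation: [163.5, 90.0, -20.1]
force: [-0.2, 0.2, -2.7]
opening: 0.0091
```

```bash
python3 snap.py l wrist;python3 tilt.py wrist_l.npz -3.6 145
```

```text
t 13.05 tcp [ 0.4818 -0.3212  0.1089] rpy [163.5   89.95 -20.13] jaw 176.37 F [-0.2  0.2 -2.7] M [ 0.12 -0.02 -0.01] open 0.0091
145 40 [ 0.68  -0.395  0.019] gx 0.163
145 65 [ 0.674 -0.393 -0.002] gx 0.158
145 90 [ 0.651 -0.391 -0.002] gx 0.134
145 115 [ 0.628 -0.39  -0.002] gx 0.112
145 140 [ 0.605 -0.388 -0.002] gx 0.089
145 165 [ 0.579 -0.387  0.008] gx 0.062
145 190 [ 0.551 -0.386  0.027] gx 0.035
145 215 [ 0.528 -0.385  0.043] gx 0.011
145 240 [ 0.507 -0.385  0.057] gx -0.01
145 265 [ 0.489 -0.385  0.07 ] gx -0.028
145 290 [ 0.473 -0.384  0.083] gx -0.044
145 315 [ 0.459 -0.384  0.092] gx -0.058
145 340 [ 0.446 -0.384  0.102] gx -0.071
```

View pics/wrist_l.png

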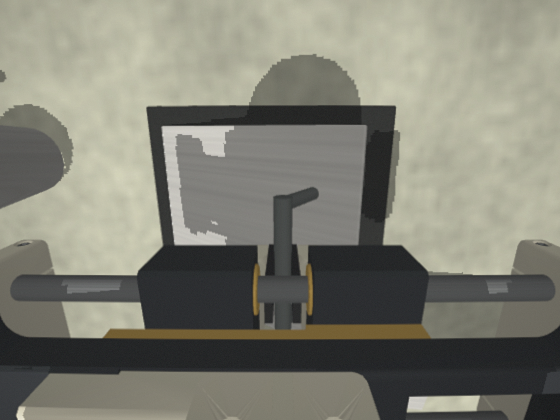

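Call:
servo_tool([
  {"offset":[0.0025,0,0],"roll":0,"claw":-0.78},
  {"offset":[0,0,0],"roll":0,"claw":-0.78},
  {"offset":[0.009,0,0.0085],"roll":0,"claw":-0.78},
  {"offset":[0.009,0,0.009],"roll":0,"claw":-0.78},
  {"offset":[0.0085,0,0.007],"roll":0,"claw":-0.78},
  {"offset":[0.0085,0,0.0066],"roll":0,"claw":-0.78},
  {"offset":[0.0085,0,0.0052],"roll":0,"claw":-0.78},
  {"offset":[0.009,0,0.005],"roll":0,"claw":-0.78},
  {"offset":[0.0057,0,0.0026],"roll":0,"claw":-0.78},
  {"offset":[0.0057,0,0.0025],"roll":0,"claw":-0.78},
  {"offset":[0.006,0,0.0021],"roll":0,"claw":-0.78},
  {"offset":[0.004,0,0.0018],"roll":0,"claw":-0.78},
])

```text
clock: 14.6
tool_pos: [0.4338, -0.3188, 0.0332]
orientation: [159.3, 89.7, -24.3]
force: [5.1, 0.8, 6.1]
opening: 0.0096
```

```bash
python3 snap.py m wrist;python3 tilt.py wrist_m.npz -3.6 145
```

```text
t 14.6 tcp [ 0.4338 -0.3188  0.0332] rpy [159.27  89.72 -24.31] jaw 176.43 F [5.1 0.8 6.1] M [ 0.22 -1.76 -0.06] open 0.0096
145 40 [ 0.577 -0.392  0.011] gx 0.061
145 65 [ 0.561 -0.391  0.012] gx 0.044
145 90 [ 0.545 -0.39   0.012] gx 0.029
145 115 [ 0.53  -0.389  0.013] gx 0.013
145 140 [ 0.515 -0.388  0.012] gx -0.002
145 165 [ 0.5   -0.387  0.012] gx -0.017
145 190 [ 0.485 -0.386  0.011] gx -0.032
145 215 [ 0.47  -0.385  0.012] gx -0.047
145 240 [ 0.455 -0.384  0.012] gx -0.062
145 265 [ 0.44  -0.383  0.011] gx -0.077
145 290 [ 0.425 -0.382  0.012] gx -0.092
145 315 [ 0.41  -0.381  0.013] gx -0.107
145 340 [ 0.394 -0.38   0.003] gx -0.123
```

View pics/wrist_m.png

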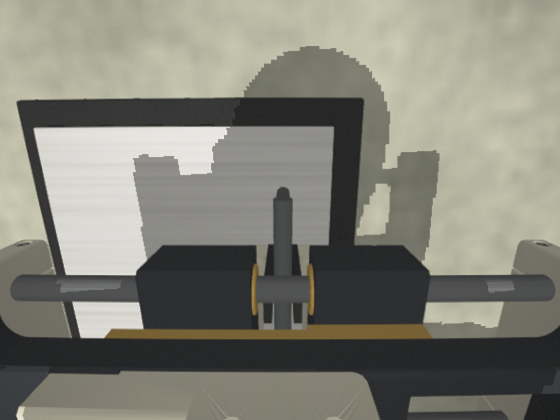

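Call:
servo_tool([
  {"offset":[0,0,0],"roll":0,"claw":-0.4},
  {"offset":[0,0,0],"roll":0,"claw":-0.4},
  {"offset":[-0.03,0,0],"roll":0,"claw":-0.4},
  {"offset":[-0.05,0,0],"roll":0,"claw":-0.4},
  {"offset":[-0.05,-0.03,0],"roll":0,"claw":-0.4},
  {"offset":[-0.05,-0.05,0],"roll":0,"claw":-0.4},
  {"offset":[-0.02,-0.05,0],"roll":0,"claw":-0.4},
  {"offset":[0,0,0],"roll":0,"claw":-0.4},
  {"offset":[0,0,0],"roll":0,"claw":-0.4},
])

```text
clock: 15.78
tool_pos: [0.4387, -0.1938, 0.2259]
orientation: [-11.3, 90.0, 165.1]
force: [-0.3, -0.6, -0.5]
opening: 0.0263
```

```bash
python3 snap.py n wrist top side
python3 - <<'E'
from h import *
for n in("wrist","top"):
    s=dict(np.load(f"{n}_n.npz")); P=cloud(s)
    g=s["frame"].max(2)
    m0=(g<60)&(abs(P[...,0]-.49)<.15)&(abs(P[...,1]+.32)<.14)&(P[...,2]<.03)
    cs,_=cv2.findContours(cv2.morphologyEx(m0.astype(np.uint8),cv2.MORPH_CLOSE,np.ones((3,3))),cv2.RETR_EXTERNAL,cv2.CHAIN_APPROX_NONE); c=max(cs,key=cv2.contourArea)
    q=onplane(s,c.reshape(-1,2),0.004); print(n,"mat",cv2.minAreaRect((q[:,:2]*1000).astype(np.float32)))
    o=s["frame"].copy(); cv2.drawContours(o,[c],-1,(0,0,255),1); cv2.imwrite(f"pics/{n}_nm.png",o)
E
```

```text
t 15.775 tcp [ 0.4387 -0.1938  0.2259] rpy [-11.32  89.95 165.08] jaw 176.41 F [-0.3 -0.6 -0.5] M [ 0.03 -0.06  0.  ] open 0.0263
wrist mat ((490.8146057128906, -320.210693359375), (180.07998657226562, 212.05690002441406), 86.3062744140625)
top mat ((487.32427978515625, -345.6065673828125), (135.064208984375, 219.21588134765625), 85.40201568603516)
```

View pics/wrist_nm.png

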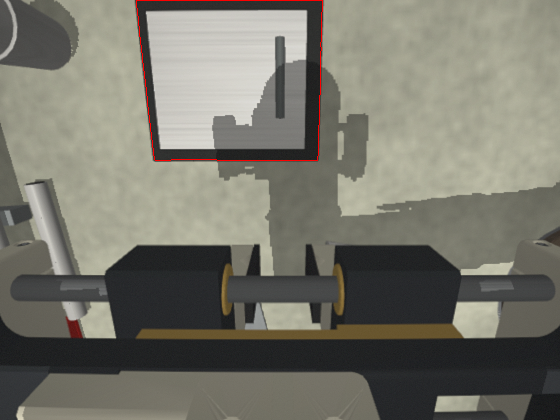

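View pics/top_nm.png

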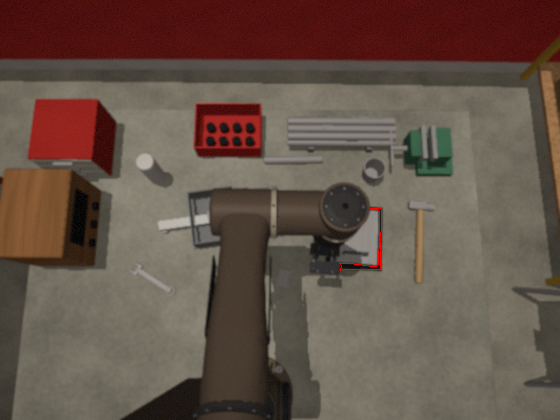

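Run:
```python
from h import *
s=dict(np.load("wrist_n.npz"))
m=(s["frame"].min(2)>70).astype(np.uint8); r=np.zeros_like(m); r[4:157,141:319]=1
m=cv2.morphologyEx(m*r,cv2.MORPH_OPEN,np.ones((3,3)))
cs,_=cv2.findContours(m,cv2.RETR_EXTERNAL,cv2.CHAIN_APPROX_NONE); c=np.vstack([x for x in cs if cv2.contourArea(x)>200])
h=cv2.convexHull(c)
q=onplane(s,h.reshape(-1,2),0.013); print(cv2.minAreaRect((q[:,:2]*1000).astype(np.float32)))
q=onplane(s,[(147,11),(306,10),(304.5,149),(160,149)],0.013); print(q.round(4),q.mean(0))
```

```text
((505.4098815917969, -317.24041748046875), (160.6916046142578, 203.84925842285156), 86.10076141357422)
[[ 0.5759 -0.4017  0.013 ]
 [ 0.3996 -0.3906  0.013 ]
 [ 0.4079 -0.2392  0.013 ]
 [ 0.5871 -0.2509  0.013 ]] [ 0.49262095 -0.32060075  0.013     ]
```

Call:
servo_tool([
  {"offset":[-0.004,-0.028,-0.006],"roll":0,"claw":0.5},
  {"offset":[-0.004,-0.042,-0.0088],"roll":0,"claw":0.5},
  {"offset":[-0.004,-0.042,-0.0088],"roll":0,"claw":0.5},
  {"offset":[-0.004,-0.042,-0.0088],"roll":0,"claw":0.5},
  {"offset":[-0.004,-0.042,-0.0088],"roll":0,"claw":0.5},
  {"offset":[-0.004,-0.042,-0.0088],"roll":0,"claw":0.5},
  {"offset":[0,-0.042,-0.0088],"roll":0,"claw":0.5},
  {"offset":[0,-0.042,-0.0088],"roll":0,"claw":0.5},
  {"offset":[0,-0.042,-0.0088],"roll":0,"claw":0.5},
  {"offset":[0,-0.022,-0.003],"roll":-6.25,"claw":0.5},
  {"offset":[0,0,0],"roll":-6.25,"claw":0.5},
  {"offset":[0,0,0],"roll":0,"claw":0.5},
])

```text
clock: 17.42
tool_pos: [0.5432, 0.1854, 0.249]
orientation: [28.8, 89.9, -142.4]
force: [0.7, -0.1, -0.4]
opening: 0.066
```

Call:
servo_tool([
  {"offset":[0,0,0],"roll":0,"claw":0.5},
  {"offset":[0,0,0],"roll":0,"claw":0.5},
])

```text
clock: 17.68
tool_pos: [0.5431, 0.1856, 0.2502]
orientation: [43.6, 90.0, -127.6]
force: [0.6, 0.0, 0.6]
opening: 0.0657
```

```bash
python3 snap.py o wrist
```

```text
t 17.675 tcp [0.5431 0.1856 0.2502] rpy [  43.65   89.99 -127.63] jaw -171.27 F [0.6 0.  0.6] M [ 0.06 -0.04 -0.06] open 0.0657
```

View pics/wrist_o.png

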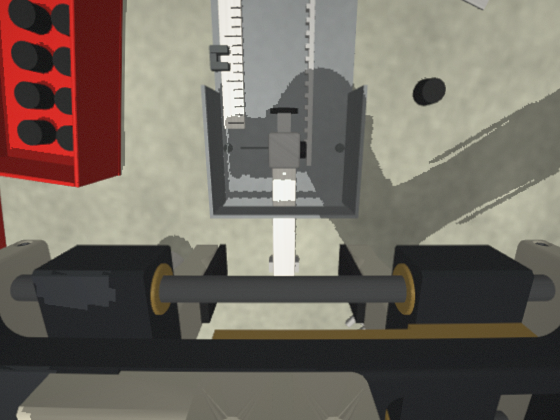

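Run:
```python
from h import *
s=dict(np.load("wrist_o.npz")); f=s["frame"]
cv2.imwrite("pics/hz.png",cv2.resize(f[95:185,200:320],None,fx=6,fy=6,interpolation=cv2.INTER_CUBIC))
cv2.imwrite("pics/cz.png",cv2.resize(f[35:80,195:255],None,fx=12,fy=12,interpolation=cv2.INTER_CUBIC))
```

```text
(no output)
```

View pics/hz.png

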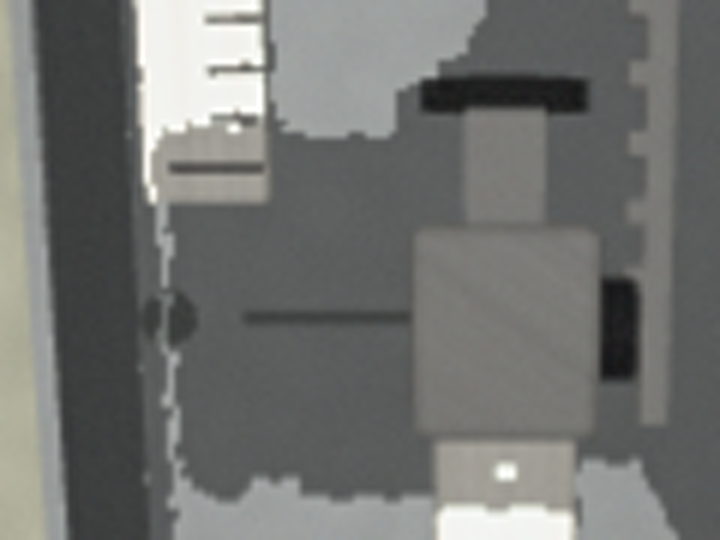

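View pics/cz.png

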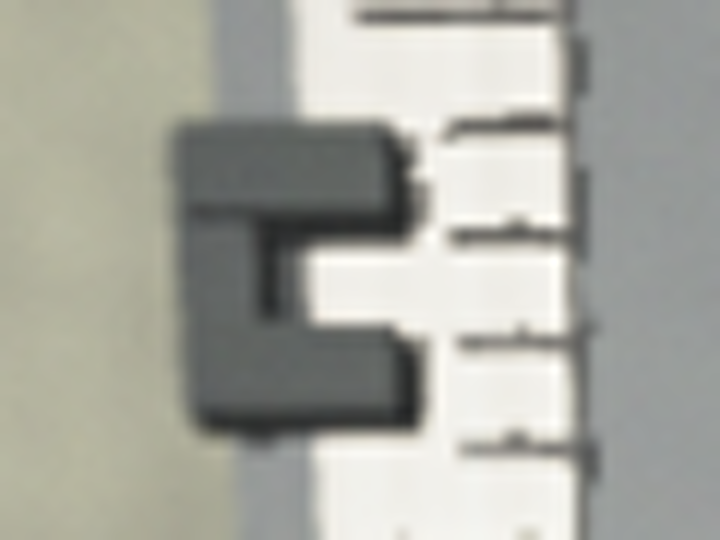

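Run:
```python
from h import *
s=dict(np.load("wrist_o.npz")); P=cloud(s)
def z(x,y): return (200+(x+.5)/6-.5,95+(y+.5)/6-.5)
def c(x,y): return (195+(x+.5)/12-.5,35+(y+.5)/12-.5)
a=np.radians(8.8); ex=np.array([np.cos(a),np.sin(a),0]); ey=np.array([-np.sin(a),np.cos(a),0]); O=np.array([.5497,.137,0])
def g(p): p=np.atleast_2d(p)-O; return np.c_[p@ex,p@ey,p[:,2]].round(4)
H=onplane(s,[z(414,228),z(600,228),z(592,433),z(418,436)],.072); print("head",H.round(4),H.mean(0),g(H.mean(0)), "gauge", g(H))
B=onplane(s,[z(638,330)],.054); print("button end",g(B))
T=onplane(s,[z(244,318),z(405,318)],.0215); print("ptr",T,g(T))
C=onplane(s,[c(300,122),c(300,412),c(320,215),c(320,325)],.032); print("clip",C,g(C))
T2=onplane(s,[(200+30/6,95+0),(200+40/6,95+540/6)],.084); print("wall x",g(T2))
rail=onplane(s,[z(640,20),z(640,420)],.018); print("rail",rail,g(rail))
print("scale ", g(onplane(s,[c(568,60),c(580,480)],.016)))
d=rail[0]-rail[1]; print(np.degrees(np.arctan2(d[0],-d[1])))
print(P[151,285],P[57,215])
```

```text
head [[0.5683 0.1209 0.072 ]
 [0.5344 0.1158 0.072 ]
 [0.5296 0.1532 0.072 ]
 [0.5622 0.1588 0.072 ]] [0.54859896 0.13717682 0.072     ] [[-0.0011  0.0003  0.072 ]] gauge [[ 0.0159 -0.0187  0.072 ]
 [-0.0184 -0.0187  0.072 ]
 [-0.0174  0.0191  0.072 ]
 [ 0.0157  0.0196  0.072 ]]
button end [[-0.0272  0.0012  0.054 ]]
ptr [[0.60392673 0.14635187 0.0215    ]
 [0.56967528 0.14114954 0.0215    ]] [[0.055  0.0009 0.0215]
 [0.0204 0.001  0.0215]]
clip [[0.63953794 0.03302394 0.032     ]
 [0.63702631 0.05866298 0.032     ]
 [0.63682383 0.04086262 0.032     ]
 [0.63585714 0.0505878  0.032     ]] [[ 0.0729 -0.1165  0.032 ]
 [ 0.0743 -0.0908  0.032 ]
 [ 0.0714 -0.1083  0.032 ]
 [ 0.0719 -0.0986  0.032 ]]
wall x [[ 0.0806 -0.0569  0.084 ]
 [ 0.0856  0.0377  0.084 ]]
rail [[0.52989798 0.07372556 0.018     ]
 [0.51558335 0.15543698 0.018     ]] [[-0.0292 -0.0595  0.018 ]
 [-0.0309  0.0234  0.018 ]]
scale  [[ 0.0489 -0.1258  0.016 ]
 [ 0.0491 -0.087   0.016 ]]
9.936539507115368
[0.54720115 0.13813604 0.0706444 ] [0.64446194 0.0460255  0.02798982]
```

Call:
servo_tool([
  {"offset":[0,0.024,0.0014],"roll":0,"claw":0.5},
  {"offset":[0.02,0.024,0.0014],"roll":0,"claw":0.5},
  {"offset":[0.05,0,0],"roll":0,"claw":0.5},
  {"offset":[0.05,0,0],"roll":0,"claw":0.5},
  {"offset":[0.03,0,0],"roll":0,"claw":0.5},
  {"offset":[0,0,0],"roll":0,"claw":0.5},
])

```text
clock: 18.48
tool_pos: [0.5462, 0.1373, 0.0983]
orientation: [22.1, 89.7, -149.1]
force: [0.1, 0.1, 0.1]
opening: 0.0657
```

```bash
python3 snap.py p wrist
python3 - <<'E'
from h import *; from plant import ctrl
print(plan(ctrl.get_obs(),[.5476,.1377,.037]))
E
```

```text
t 18.475 tcp [0.5462 0.1373 0.0983] rpy [  22.13   89.73 -149.07] jaw -171.2 F [0.1 0.1 0.1] M [ 0.09 -0.07 -0.06] open 0.0657
[ 0.06319065  0.00022579 -0.00015103]
```

View pics/wrist_p.png

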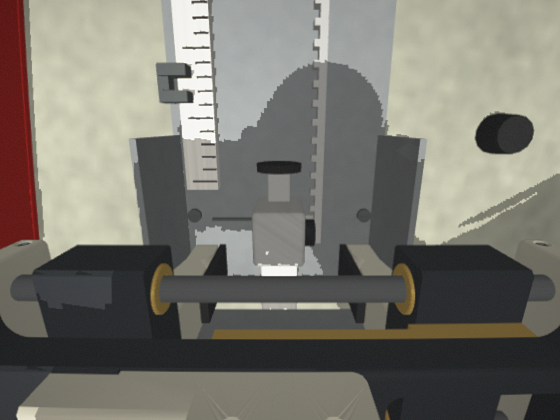

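Call:
servo_tool([
  {"offset":[0.03,0,0],"roll":0,"claw":0.5},
  {"offset":[0.0235,0,0],"roll":0,"claw":0.5},
  {"offset":[0.0085,0,0],"roll":0,"claw":0.5},
  {"offset":[0,0,0],"roll":0,"claw":0.5},
  {"offset":[0,0,0],"roll":0,"claw":0.1},
  {"offset":[0,0,0],"roll":0,"claw":-0.2},
  {"offset":[0,0,0],"roll":0,"claw":-0.6},
  {"offset":[0,0,0],"roll":0,"claw":-1},
  {"offset":[0,0,0],"roll":0,"claw":-1},
  {"offset":[0,0,0],"roll":0,"claw":-1},
])

```text
clock: 19.77
tool_pos: [0.5481, 0.1386, 0.0386]
orientation: [-167.7, 89.9, 21.2]
force: [1.8, 1.2, 3.0]
opening: 0.0372
```

```bash
python3 snap.py q wrist
```

```text
t 19.775 tcp [0.5481 0.1386 0.0386] rpy [-167.72   89.94   21.15] jaw -171.13 F [1.8 1.2 3. ] M [ 0.13  0.03 -0.16] open 0.0372
```

View pics/wrist_q.png

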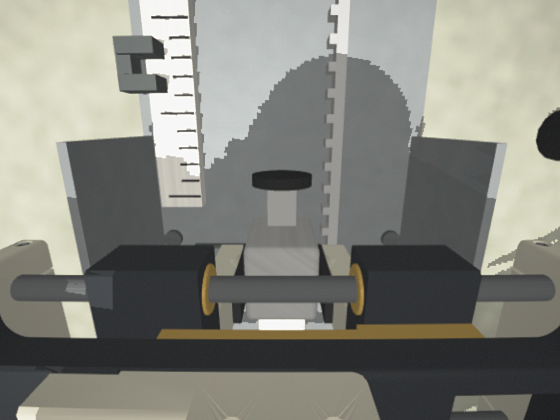

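Call:
servo_tool([
  {"offset":[0,0.003,0],"roll":0,"claw":-1},
  {"offset":[0,0.005,0],"roll":0,"claw":-1},
  {"offset":[0,0.008,0],"roll":0,"claw":-1},
  {"offset":[0,0.01,0],"roll":0,"claw":-1},
  {"offset":[0,0.01,0],"roll":0,"claw":-1},
  {"offset":[0,0.01,0],"roll":0,"claw":-1},
  {"offset":[0,0.01,0],"roll":0,"claw":-1},
  {"offset":[0,0.01,0],"roll":0,"claw":-1},
  {"offset":[0,0.01,0],"roll":0,"claw":-1},
  {"offset":[0,0.004,0],"roll":0,"claw":-1},
  {"offset":[0,0,0],"roll":0,"claw":-1},
  {"offset":[0,0,0],"roll":0,"claw":-1},
])

```text
clock: 21.32
tool_pos: [0.5604, 0.0585, 0.0386]
orientation: [145.6, 90.0, -25.6]
force: [1.8, -1.9, 5.5]
opening: 0.0375
```

```bash
python3 snap.py r wrist side top
```

```text
t 21.325 tcp [0.5604 0.0585 0.0386] rpy [145.58  89.95 -25.57] jaw -171.15 F [ 1.8 -1.9  5.5] M [-0.39 -0.31 -0.13] open 0.0375
```

View pics/wrist_r.png

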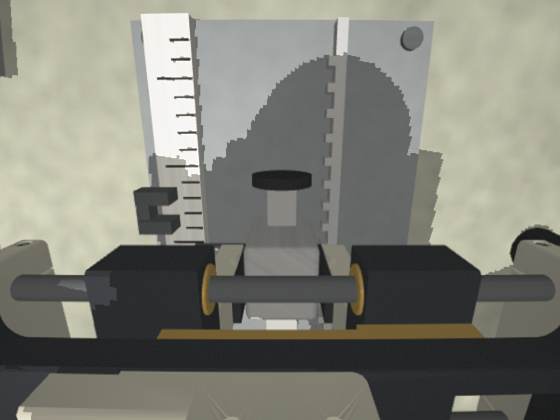

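View pics/side_r.png

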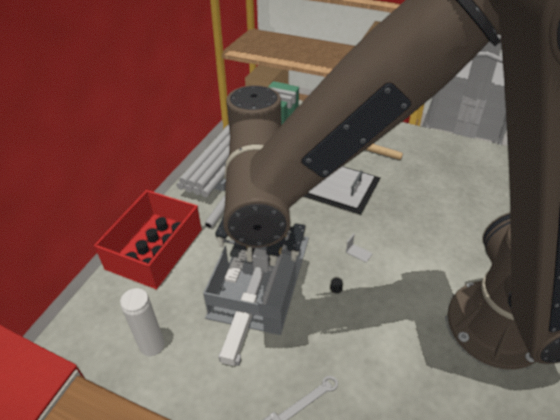

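Run:
```python
from h import *
for t,(u,v,w,h) in {"r":(125,175,70,70),"q":(105,25,70,80),"p":(150,55,60,60)}.items():
    s=dict(np.load(f"wrist_{t}.npz")); cv2.imwrite(f"pics/cl_{t}.png",cv2.resize(s["frame"][v:v+h,u:u+w],None,fx=7,fy=7,interpolation=cv2.INTER_CUBIC))
a=[cv2.imread(f"pics/cl_{t}.png") for t in "rqp"]
H=max(x.shape[0] for x in a); W=cv2.hconcat([cv2.copyMakeBorder(x,0,H-x.shape[0],0,0,cv2.BORDER_CONSTANT) for x in a]); print(W.shape,[x.shape for x in a]); cv2.imwrite("pics/cl.png",W[:,:800*2])
s=dict(np.load("wrist_p.npz")); cv2.imwrite("pics/pp.png",cv2.resize(s["frame"][195:275,200:330],None,fx=6,fy=6,interpolation=cv2.INTER_CUBIC))
for t in "r": cv2.imwrite("pics/cl_r2.png",a[0])
```

```text
(560, 1400, 3) [(490, 490, 3), (560, 490, 3), (420, 420, 3)]
```

View pics/cl_r.png

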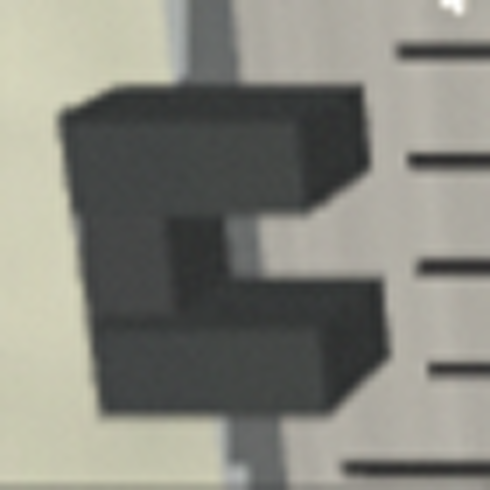

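View pics/cl_q.png

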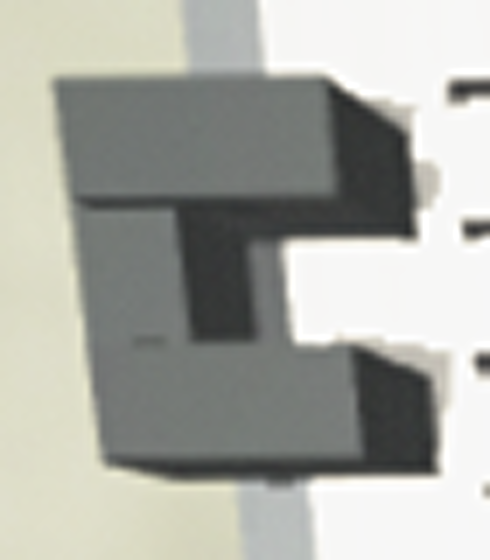

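View pics/cl_p.png

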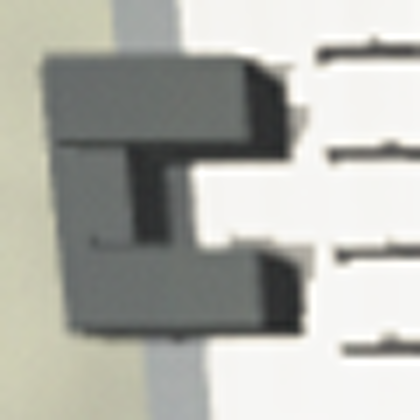

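View pics/pp.png

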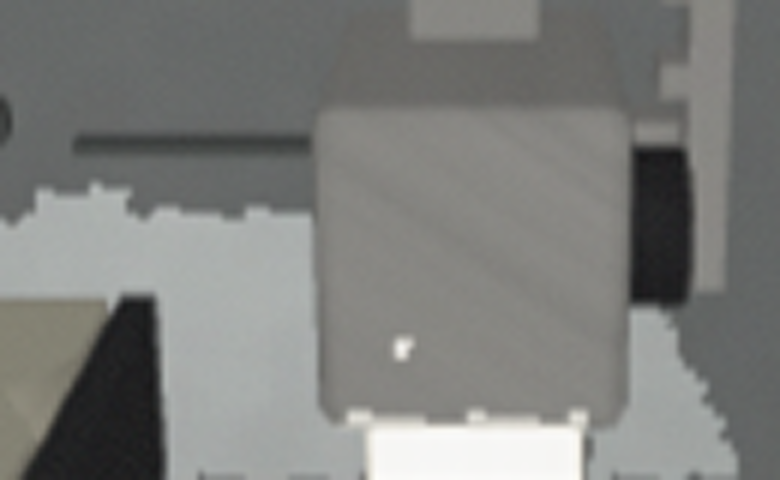

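Run:
```python
from h import *
a=np.radians(8.8); ey=np.array([-np.sin(a),np.cos(a),0]); ex=np.array([np.cos(a),np.sin(a),0]); O=np.array([.5497,.137,0])
D={"r":((125,175),7,[(200,213),(220,325),(180,120),(215,413)]),"q":((105,25),7,[(210,197),(230,345),(190,77),(235,460)]),
"p":((150,55),7,[(150,140),(165,247),(145,58),(170,328)]),"a":((140,75),9,[(290,187),(300,258),(280,125),(290,325)])}
for t,(c,f,pts) in D.items():
    s=dict(np.load(f"wrist_{t}.npz"))
    uv=[(c[0]+(x+.5)/f-.5,c[1]+(y+.5)/f-.5) for x,y in pts]
    q=onplane(s,uv,.032); gy=(q-O)@ey; print(t,gy.round(4),"gap mid",gy[:2].mean().round(4),gy[2:].mean().round(4))
s=dict(np.load("wrist_p.npz")); q=onplane(s,[(200+(x+.5)/6-.5,195+(y+.5)/6-.5) for x,y in[(90,144),(300,144)]],.0215); print("ptr p",((q-O)@ey).round(4),((q-O)@ex).round(4))
for t,p in {"q":[.5481,.1386,0],"r":[.5604,.0585,0]}.items(): print(t,"tcp gy",((np.array(p)-O)@ey).round(4))
```

```text
r [-0.1099 -0.1001 -0.1177 -0.0922] gap mid -0.105 -0.105
q [-0.109  -0.099  -0.1168 -0.091 ] gap mid -0.104 -0.1039
p [-0.1091 -0.099  -0.1167 -0.0912] gap mid -0.104 -0.1039
a [-0.1087 -0.0997 -0.1165 -0.0912] gap mid -0.1042 -0.1038
ptr p [0.0005 0.0005] [0.0529 0.0236]
q tcp gy 0.0018
r tcp gy -0.0792
```

Run:
```python
from h import *
for t in "qr":
    s=dict(np.load(f"wrist_{t}.npz")); cv2.imwrite(f"pics/hd_{t}.png",cv2.resize(s["frame"][165:265,225:340],None,fx=5,fy=5,interpolation=cv2.INTER_CUBIC))
s=dict(np.load("side_r.npz")); cv2.imwrite("pics/side_rz.png",cv2.resize(s["frame"][220:330,195:310],None,fx=6,fy=5.4,interpolation=cv2.INTER_CUBIC))
```

```text
(no output)
```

View pics/hd_q.png

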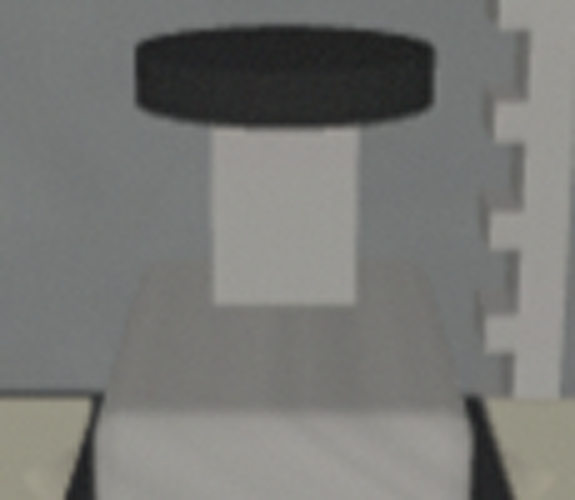

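View pics/hd_r.png

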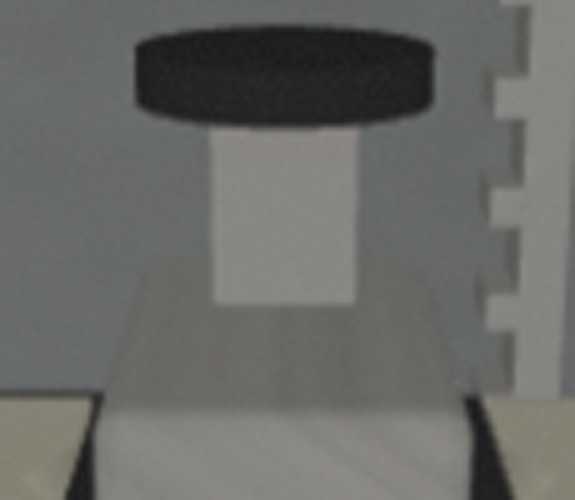

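View pics/side_rz.png

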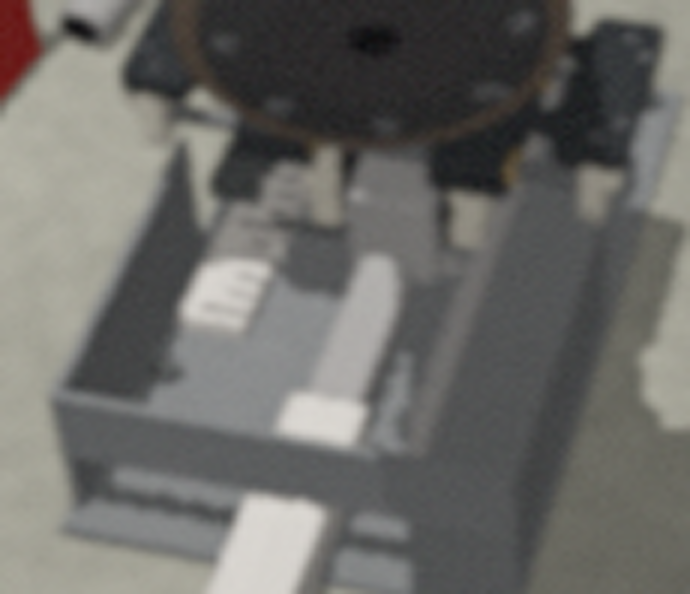

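Run:
```python
from h import *
a=np.radians(8.8); ey=np.array([-np.sin(a),np.cos(a),0]); O=np.array([.5497,.137,0])
for t in "qr":
    s=dict(np.load(f"wrist_{t}.npz"))
    q=onplane(s,[(281.6,247)],.072); f=onplane(s,[(281.6,165+303/5)],.062)
    print(t,((q-O)@ey)[0]+.020)
s=dict(np.load("wrist_p.npz")); q=onplane(s,[(200+475/6-.5,195+106/6-.5)],.072); print("p",((q-O)@ey)[0]+.020)
```

```text
q 0.00023825827967308838
r -0.08074722566751709
p 0.00024130827545101874
```

Call:
servo_tool([
  {"offset":[0,0.003,0],"roll":0,"claw":-1},
  {"offset":[0,0.005,0],"roll":0,"claw":-1},
  {"offset":[0,0.005,0],"roll":0,"claw":-1},
  {"offset":[0,0.005,0],"roll":0,"claw":-1},
  {"offset":[0,0.004,0],"roll":0,"claw":-1},
  {"offset":[0,0.002,0],"roll":0,"claw":-1},
  {"offset":[0,0,0],"roll":0,"claw":-1},
  {"offset":[0,0,0],"roll":0,"claw":-1},
  {"offset":[0,0,0],"roll":0,"claw":-1},
])

```text
clock: 22.6
tool_pos: [0.564, 0.035, 0.0386]
orientation: [154.7, 90.0, -16.5]
force: [2.5, -0.7, 5.6]
opening: 0.0372
```

```bash
python3 snap.py s wrist side top
python3 - <<'E'
from h import *
s=dict(np.load("side_s.npz")); cv2.imwrite("pics/side_sz.png",cv2.resize(s["frame"][220:330,195:310],None,fx=6,fy=5.4,interpolation=cv2.INTER_CUBIC))
s=dict(np.load("wrist_s.npz")); cv2.imwrite("pics/wrist_sz.png",cv2.resize(s["frame"][200:300,100:260],None,fx=5,fy=5,interpolation=cv2.INTER_CUBIC))
E
```

```text
t 22.6 tcp [0.564  0.035  0.0386] rpy [154.67  89.96 -16.47] jaw -171.14 F [ 2.5 -0.7  5.6] M [-0.12 -0.16 -0.15] open 0.0372
```

View pics/side_sz.png

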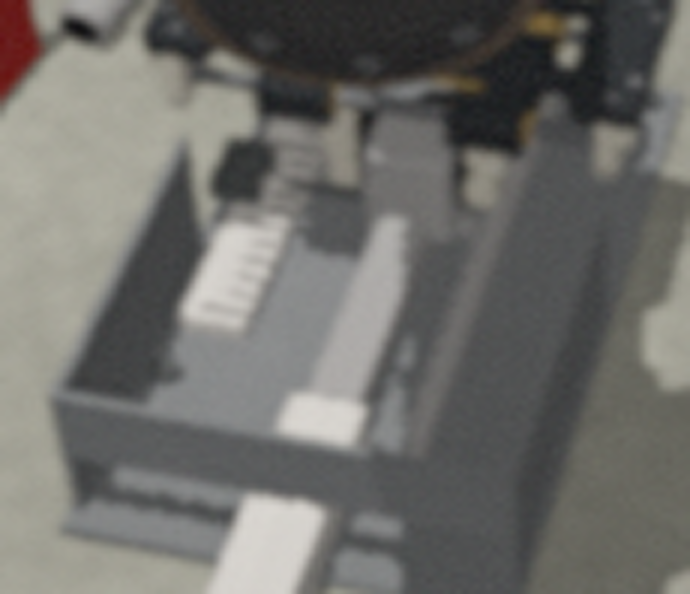

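View pics/wrist_s.png

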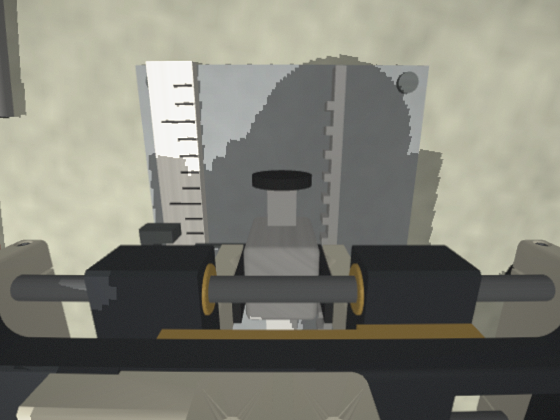

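View pics/wrist_sz.png

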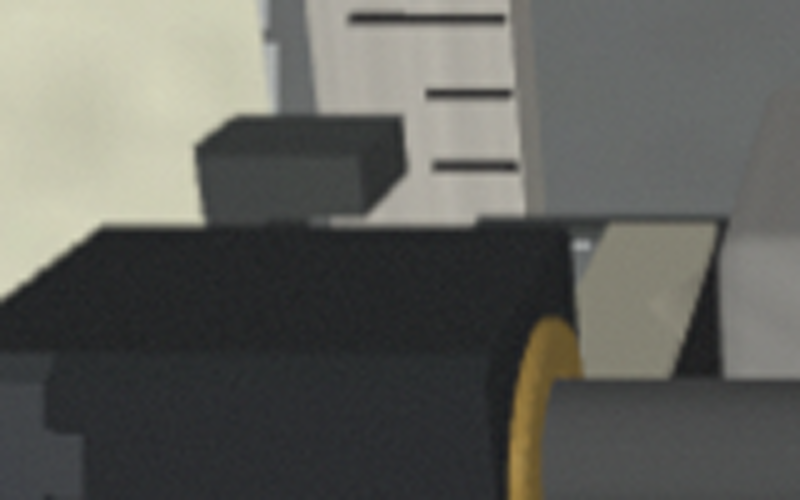

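View pics/top_s.png

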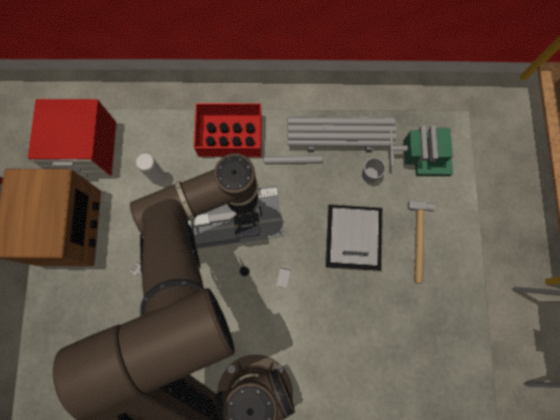

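Run:
```python
from h import *
a=np.radians(8.8); ey=np.array([-np.sin(a),np.cos(a),0]); O=np.array([.5497,.137,0])
s=dict(np.load("wrist_s.npz"))
q=onplane(s,[(100+(x+.5)/5-.5,200+(y+.5)/5-.5) for x,y in[(280,152),(285,214)]],.032); g=(q-O)@ey; print("clip gap from outer,inner",g[0]+.013,g[1]+.005)
q=onplane(s,[(281.6,247)],.072); print("head",((q-O)@ey)[0]+.020)
# cam height sanity
print(s["extrinsics"][:3,3])
s=dict(np.load("side_s.npz"))
def z(x,y): return (195+(x+.5)/6-.5,220+(y+.5)/5.4-.5)
c=s["frame"][235:275,225:260]; cv2.imwrite("pics/ptr.png",cv2.resize(c,None,fx=16,fy=14,interpolation=cv2.INTER_CUBIC))
P=O+ey*-.104; ex=np.array([np.cos(a),np.sin(a),0])
print(proj(s,[P+ex*.056+[0,0,.0215],P+ex*.02+[0,0,.0215],P+ex*.072+[0,0,.032]]))
```

```text
clip gap from outer,inner -0.10526452871934784 -0.1053308252435077
head -0.1045692830725316
[ 0.57533177 -0.0385705   0.19569043]
[[242.07930438 253.62118281]
 [256.01149078 256.2243588 ]
 [235.62711833 249.63907026]]
```

View pics/ptr.png

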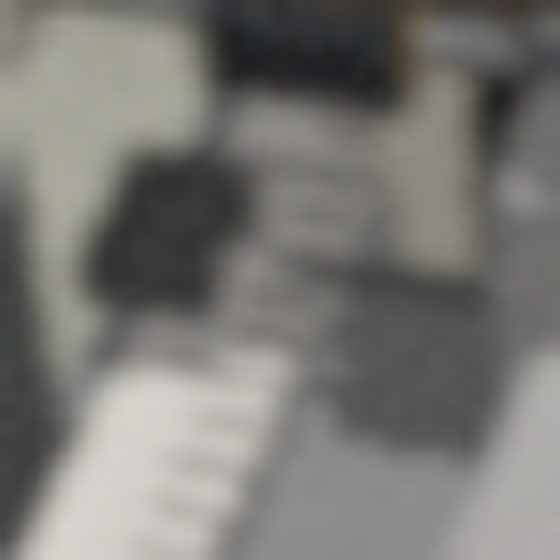

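Call:
servo_tool([
  {"offset":[0,0.0005,0],"roll":0,"claw":-1},
  {"offset":[0,0,0],"roll":0,"claw":-1},
  {"offset":[0,0,0],"roll":0,"claw":-1},
  {"offset":[0,0,0],"roll":0,"claw":-1},
  {"offset":[0,0,0],"roll":0,"claw":-1},
])

```text
clock: 23.38
tool_pos: [0.564, 0.0347, 0.0386]
orientation: [171.4, 90.0, 0.3]
force: [1.6, 1.1, 5.1]
opening: 0.0371
```

Run:
```python
from h import *; from plant import ctrl
o=ctrl.get_obs(); print(o["tool_pos"],o["opening"],o["force"],o["qvel"],o["clock"])
a=cv2.imread("pics/top0.png");b=cv2.imread("pics/top_s.png")
for n,(u,v) in {"can":(147,162),"spanner":(155,278),"cap":(244,271),"bracket":(283,277),"tube":(293,160),"pot":(373,172),"hammer":(420,240)}.items():
    A=a[v-18:v+18,u-18:u+18];B=b[v-12:v+12,u-12:u+12]; r=cv2.matchTemplate(A,B,cv2.TM_CCOEFF_NORMED); print(n,cv2.minMaxLoc(r)[1],np.array(cv2.minMaxLoc(r)[3])-6)
print(ctrl.close_job())
```

```text
[0.56401343 0.03468962 0.03861722] 0.03711856708046689 [1.57512993 1.05394361 5.11135047] [-0.02994271 -0.01502913 -0.03220875 -0.00103992 -0.1276561   0.08331916] 23.375
can 0.9990490674972534 [0 0]
spanner 0.19317728281021118 [-6  6]
cap 0.7430187463760376 [1 0]
bracket 0.9933187961578369 [0 0]
tube 0.9955375790596008 [0 0]
pot 0.997704803943634 [0 0]
hammer 0.9931913018226624 [0 0]
the job is handed in; nothing more can be done
None
```

The cover is lying right way up on the mat and the arm is drawn out to the setting clip, held at rest with the button squeezed in. I handed the job in at 23.4 s.

- **Cover, first try:** with a full grip the handle bar did not turn in the pads. The whole cover rose nearly level, its far edge about 36 mm clear of the rim. I set it back flat on the rim and started again with a lighter grip.
- **Cover, second try:** it tipped to about 24° with the far edge still on the rim. It came off the rim somewhere between 24° and 36°, earlier than the 46° I had planned. I then laid it down far edge first. The last check put its centre about 2 mm from the mat's centre, flat and square to the mat.
- **Arm:** the grip closed to 37 mm, against a nominal 38 mm with the button in. The arm then slid freely for about 105 mm.
- **Pointer position:** the gripper hid the pointer in the final view, so its place comes from the head position and the travel. My estimates put it 0 to about 1 mm short of the gap's middle, and I added a 0.5 mm nudge to split the difference. The gap's own position read between -104 and -105.3 mm in different views, so the clip shows no sign of having been knocked.
- **Other things on the bench:** the can, bracket, tube, pot and hammer matched their first pictures. The spanner could not be compared because the arm hid it in the top view. The foot cap matched only partly, within about one pixel. The arm was never moved down near either of them.

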